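# Close the welded tank and hold the test-air lever level

### The arm

A 6-joint arm with a two-finger parallel gripper is mounted at the origin on the work surface. World frame = base frame: x ahead of the robot, y to its left, z up, the work surface at z = 0. Lengths are in m, angles in degrees, forces in N, time in s.
With the tool pointing down it reaches from about 0.4 to 0.825 m from the base axis. Payload 7 kg.
Tool frame: the origin (TCP) lies at the centre of the arm's flange, where the gripper is bolted on; the fingertips stand 178 mm ahead of it and the grasp point (between the pads) lies 159 mm ahead of it (r.tips_ahead is the z of the fingertips in the tool frame, in m); z points along the fingers, y is the line along which they close (so a half turn about z gives the same grasp; the last joint's range is limited). The gripper opens to 88 mm and grips with 3 to 60 N. Pads are 19 mm wide; open, the fingers measure 130 mm over their backs; the gripper's body (78 mm by 193 mm) begins 47 mm behind the grasp point.
Start: joints at [-58.952, 20.546, 0.682, 0, -70.136, -16.507], TCP at [0.169, -0.653, 0.405] pointing down, gripper open.
Joint ranges: [-176.03, 176.03], [-82.01, 121.73], [-58.28, 71.71], [-173.87, 95.51], [-174.79, -0.11], [-173.66, 173.66]. Speed limits (degrees/s): [136.94, 136.94, 172.46, 180, 180, 180].

### API

Orientations are given as [roll, pitch, yaw] about the fixed x, y, z axes, in that order (R = Rz(yaw) Ry(pitch) Rx(roll)).
In Python, from plant import r gives the robot as it stands. The module is installed in compiled form; this text tells all that it offers.
- The arm moves only by the shell command python3 -m pendant 'ROWS' [FORCE]. ROWS is JSON, a list that holds one entry, the list of rows, each a list of 7 numbers: the shift along the tool's x, y, z in m, then the turn, a rotation vector about the tool's x, y, z in degrees, then the gripper command: -1 is shut, 1 is fully open, values between are in proportion. A call has 1 to 5 rows; each row is the pose to reach, as a shift and turn from the pose commanded when the call began, along the tool's axes at that moment; what a row does not reach only later rows make up. A row lasts 1/10 s, in which the tool goes at most 50 mm and 8.59 degrees, less where a joint would pass 70% of its speed; a pose out of reach is approached as far as the arm can. A call with a gripper value outside its range is refused whole. The fingers move at their own pace and stop on an object; FORCE is the grip in N (left out, the last holds). Time passes only in rows, so rows that repeat a pose let the fingers close. It gives the time, the measured TCP pose, the force, the opening and the grip force at its end, in the units of the state.
- r.get_state(): the state, without advancing time (a new reading comes with each control period).
- r.capture(name): name is "side" or "top" or "wrist"; returns the picture (480x640x3 uint8, red, green, blue); there is no depth.
- r.camera_params(name): a dict with "fx", "fy", "cx", "cy" (pixels), "R" (3x3) and "t" (3): a world point X has camera coordinates R X + t. Camera axes: x right, y down, z forward; pixel columns grow to the right and rows downward; lengths in m; the calibration is good to about 2 mm. A picture is of the moment at which its call begins: read the wrist's pose just before it. camera_params takes no time and is no camera call; for the wrist camera it gives the pose at the moment of the call.
- r.close_job(): hands the job in; it is judged then, once.
The state is a dict: "time_s": time; "joints": joint angles; "qd": joint speeds; "joint_torque": joint torques, N m; "tcp_pos": TCP position; "eef_rot": TCP orientation; "contact_force": force on the tool from outside, world axes, zero at the start; "moment": the same for the moment, N m; "gripper_width": finger opening in m; "gripper_force": force on a finger pad.
Only numpy, scipy, OpenCV 4.12 (cv2) and the standard library are available. Lean on these libraries where they do the work, as an engineer would, in place of code of your own. Each camera call takes 0.05 s, during which the arm holds its last target. There are 200 camera calls.

### The job

Leak-test the freshly welded tank: first turn its winged filler cap clockwise until it is fully tight, and only then press the pad of the spring-loaded test-air lever down to half travel, where the lever lies level. Finish while still holding the lever level against its spring; do not bottom it out on the way, do not press the small dump button on the valve, and leave the other things on the bench where they are.

Things in the scene. Friction and masses are not known exactly. Their poses are not given: they have to be found in the camera images.
- tank: Welded sheet-steel tank fixed to the bench, 190 (x) x 140 (y) mm, top 100 mm above the bench; a seam and cleats stick out to 88 mm either side in y. Origin: centre of its underside on the bench. The filler neck's axis is vertical at x = -35 mm, y = 0 in its frame. A 12 mm block on the tank top in front of the neck (its -x side) marks the tight position. It may stand on either side of the bench, the valve on the other.
- cap_grip (a point): Grip point of the filler cap: on the cap's turning axis, 163 mm above the bench, in the upright bar (wing) on the cap. Bar: 54 mm long along this point's x axis, 12 mm thick along its y, from 140 to 176 mm above the bench. Under it is the cap disc, 60 mm across, from 120 to 140 mm. A lug on the disc's rim at the point's -x side stands over the block on the tank when the cap is tight.
- cap (a joint): Turn of the cap, rad: 0 = fully tight (hard stop; bar then lies along the tank's x axis), growing as it is unscrewed anticlockwise seen from above, to 2.7. Starts 1.3 to 2.4 open. It turns about the vertical without rising, with about 0.12 Nm friction, and stays where it is left.
- valve: Test-air valve stand fixed to the bench; base plate 150 x 120 mm, aluminium block, gauge rising to 186 mm above the bench behind the pivot. Origin: on the bench under the lever's pivot. The lever points along -x of this frame. A thin fixed index bar, 5 mm wide, points level along -x beside the lever (34 mm to its +y side) at pivot height.
- lever_pivot (a point): The lever's pivot axis (along y of the valve), 100 mm above the bench.
- pad_top (a point): Centre of the top face of the black rubber pad on the lever's end (44 mm along the lever, 40 mm wide, 14 mm thick). The pad's centre is 110 mm from the pivot, its top face 7 mm above that; this point is about 134 mm above the bench at rest and 107 mm when the lever is level.
- lever (a joint): Lever angle, rad: 0 at rest (pad end 0.25 rad above level), 0.25 = level = half travel, 0.5 = bottomed (0.25 below level). Grows as the pad is pressed down. Spring at the pad: about 4 N to start, 8 N at level, 13 N at the bottom; springs back if let go.
- dump (a joint): Travel of the small round dump button on top of the valve block, 55 mm behind the pivot, m: 0 up, 0.006 pressed. Leave alone.
- tape: Bystander: green tape measure, 72 x 40 x 66 mm. Origin: centre of its underside. Leave alone.
- jar: Bystander: jar with black lid, 66 mm across, 75 mm high. Origin: centre of its underside. Leave alone.
- spray: Bystander: spray can, 60 mm across, 160 mm high. Origin: centre of its underside. Leave alone.
- strips: Bystander: small stack of steel offcut strips, 240 mm long, 15 mm high. Origin: centre of its underside. Leave alone.
- square: Bystander: flat steel square, 200 x 128 mm, 5 mm thick. Origin: centre of its underside. Leave alone.
- hammer: Bystander: hammer lying flat. Origin: centre of its underside. Leave alone.
- magnet: Bystander: grey block magnet, 34 x 34 x 18 mm, lying on the tank top near its far end. Origin: centre of its underside. Leave alone.

How it is judged:
By the outcome, as a careful person would: the job done as asked, in the order asked, and still so for the second after the job is handed in, while the arm keeps its last pose, push and grip.
It also fails if it takes over 64 s, if anything falls off the work surface, if the arm or the gripper's body presses on something with over 40 N, if the wrist force passes 120 N, or if a joint passes its speed limit or range.

## Working session

There is one attempt and no reset: what is moved stays moved. The work goes in short steps, Python scripts to look and compute and a shell command to move; the robot and the scene stay as the last step left them, time stands still between calls to the robot, and variables do not carry over. Pictures are saved under pics/ and viewed, at most 10 in all, crops included, and the job is handed in when it is done.

```bash
mkdir -p pics
python3 - <<'E'
from plant import r
import cv2
print(r.get_state())
for n in("side","top"):
    print(n,r.camera_params(n))
    cv2.imwrite(f"pics/{n}1.png",r.capture(n)[:,:,::-1])
E
```

```text
{'time_s': 0.0, 'joints': array([-5.89517700e+01,  2.05908809e+01,  6.31948151e-01, -2.23576972e-02,
       -7.01365744e+01, -1.65071583e+01]), 'qd': array([-0.03692692, -0.01842702,  0.10113335,  0.14499344,  0.04294105,
       -0.00338538]), 'joint_torque': array([-1.81423053e-03, -5.82722962e+01,  2.93051845e+01,  6.99702144e+00,
        6.79300865e-03, -1.65119905e-04]), 'tcp_pos': array([ 0.16942461, -0.65316952,  0.40370779]), 'eef_rot': array([ 1.79902457e+02, -6.98862573e-03, -1.65466537e+02]), 'contact_force': array([-0.31050763,  0.32876911, -0.02403265]), 'moment': array([ 0.00590456,  0.02975812, -0.01280702]), 'gripper_force': 0.0, 'gripper_width': 0.08741280072838116}
side {'fx': 444.90651203059895, 'fy': 444.90651203059895, 'cx': 319.94623539180725, 'cy': 241.44912530816092, 'R': array([[-0.9992718 , -0.03523038,  0.0146526 ],
       [-0.03630679,  0.75983808, -0.64909777],
       [ 0.01173436, -0.64915708, -0.76056386]]), 't': array([0.52436352, 0.08955212, 1.15246025])}
top {'fx': 522.8578384610735, 'fy': 522.8578384610735, 'cx': 318.2991870542417, 'cy': 235.26353829077465, 'R': array([[-0.02368585, -0.99971811,  0.00163784],
       [-0.98539717,  0.02307017, -0.16870146],
       [ 0.16861612, -0.00560976, -0.98566583]]), 't': array([-0.00578507,  0.55615454,  1.30566986])}
```

View pics/top1.png

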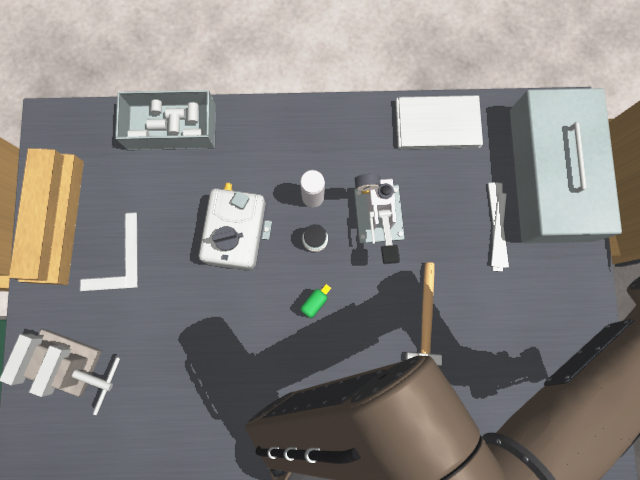

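View pics/side1.png

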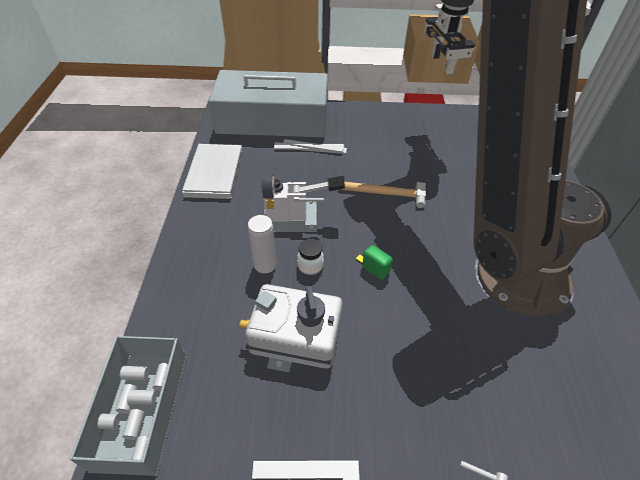

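The top view shows the tank at about (233,228) with its cap at (225,238), and the valve at (380,210) with its black pad at (391,254). In the side view the cap is near (311,308) and the pad near (336,184). Next I'll enlarge these regions.

Run:
```python
import cv2,numpy as np
t=cv2.imread("pics/top1.png");s=cv2.imread("pics/side1.png")
def c(im,x,y,w=100,h=75): return cv2.resize(im[y:y+h,x:x+w],(400,300),interpolation=cv2.INTER_CUBIC)
o=np.vstack([np.hstack([c(t,185,195),c(t,340,190)]),np.hstack([c(s,255,270),c(s,260,155)])])
cv2.imwrite("pics/comp1.png",o)
```

```text
(no output)
```

View pics/comp1.png

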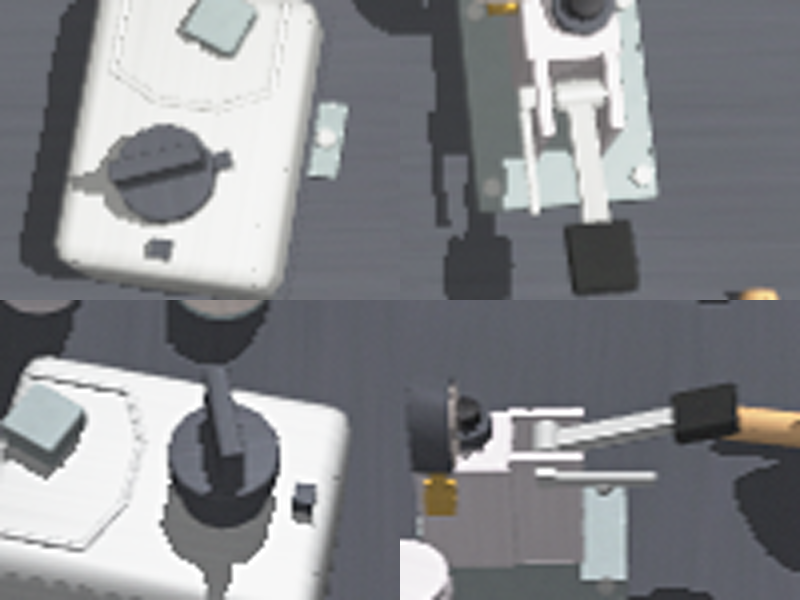

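The lug is to the right of the cap (about -y world), and the block is below it. The cap therefore needs about 100–110° clockwise. Now to measure both parts.

```bash
cat > h.py <<'E'
import numpy as np,cv2
def ray(P,u,v):
    d=P["R"].T@np.array([(u-P["cx"])/P["fx"],(v-P["cy"])/P["fy"],1]); return -P["R"].T@P["t"],d/np.linalg.norm(d)
def plane(P,u,v,z):
    c,d=ray(P,u,v); return c+d*(z-c[2])/d[2]
def tri(*obs):
    A=0;b=0
    rs=[ray(*o) for o in obs]
    for c,d in rs:
        M=np.eye(3)-np.outer(d,d);A=A+M;b=b+M@c
    X=np.linalg.solve(A,b); return X,[np.linalg.norm(np.cross(d,X-c)) for c,d in rs]
E
python3 - <<'E'
from plant import r
from h import *
T=r.camera_params("top");S=r.camera_params("side")
print("cams",-T["R"].T@T["t"],-S["R"].T@S["t"])
tp=lambda x,y:(T,185+x/4-.4,195+y/4-.4); tv=lambda x,y:(T,340+(x-400)/4-.4,190+y/4-.4)
sp=lambda x,y:(S,255+x/4-.4,270+(y-300)/4-.4); sv=lambda x,y:(S,260+(x-400)/4-.4,155+(y-300)/4-.4)
print("bartop",tri(tp(158,165),sp(226,408)))
a,b=plane(*tp(112,182),.176),plane(*tp(200,152),.176);print("bar dir",a,b,np.degrees(np.arctan2(*(b-a)[1::-1])))
l=plane(*tp(222,160),.13);c=plane(*tp(160,175),.14);print("lug,disc",l,c)
print("block",plane(*tp(158,246),.112))
im=cv2.imread("pics/top1.png");m=cv2.inRange(im,(190,190,190),(255,255,255));m[:, :190]=0;m[:,270:]=0;m[:185]=0;m[275:]=0
cn=max(cv2.findContours(m,0,2)[0],key=cv2.contourArea)
q=np.array([plane(T,u,v,.1)[:2] for u,v in cn[:,0]],np.float32);print("tank",cv2.minAreaRect(q))
print("pad",tri(tv(601,258),sv(704,395)))
for p in [(567,228),(630,222),(637,287),(575,293)]:print(plane(*tv(*p),.132))
print("pivot",plane(*tv(582,95),.1))
a,b=plane(*tv(527,95),.1),plane(*tv(536,212),.1);print("index",a,b,np.degrees(np.arctan2(*(a-b)[1::-1])))
E
```

```text
cams [ 0.32773911 -0.01128952  1.38078773] [0.51370965 0.69855614 0.92696441]
bartop (array([0.53798365, 0.20233138, 0.17375185]), [np.float64(9.829414117204843e-06), np.float64(9.829414117369562e-06)])
bar dir [0.52816679 0.22868206 0.176     ] [0.5447418  0.17743655 0.176     ] -72.07655642186725
lug,disc [0.54778449 0.17128509 0.13      ] [0.53774461 0.20706101 0.14      ]
block [0.49851665 0.21292281 0.112     ]
tank ((0.5726521015167236, 0.19572114944458008), (0.1329997330904007, 0.182542622089386), 80.5527572631836)
pad (array([ 0.49095389, -0.18793536,  0.14550046]), [np.float64(0.001415433394144626), np.float64(0.0014154333941445358)])
[ 0.51003983 -0.16994286  0.132     ]
[ 0.5128079  -0.20815251  0.132     ]
[ 0.47325097 -0.21041852  0.132     ]
[ 0.47050458 -0.17300935  0.132     ]
pivot [ 0.59857385 -0.18710133  0.1       ]
index [ 0.5993773  -0.15267886  0.1       ] [ 0.52518006 -0.15523353  0.1       ] 1.971961762767113
```

```bash
cat >> h.py <<'E'
from scipy.spatial.transform import Rotation as Ro
def go(r,p,yaw,roll=180,pitch=0):
    s=r.get_state();R=Ro.from_euler("xyz",s["eef_rot"],degrees=True);G=Ro.from_euler("xyz",[roll,pitch,yaw],degrees=True)
    print("at",s["tcp_pos"].round(4),s["eef_rot"].round(2),"F",s["contact_force"].round(1),"M",s["moment"].round(2),"w",round(s["gripper_width"],4),"t",s["time_s"])
    print("shift",R.inv().apply(np.array(p)-s["tcp_pos"]).round(4),"rot",np.degrees((R.inv()*G).as_rotvec()).round(2))
E
python3 -c "
from plant import r
from h import *
go(r,[.42,-.43,.42],-125);go(r,[.47,-.19,.42],-100)"
```

```text
at [ 0.1694 -0.6532  0.4038] [ 1.7992e+02 -1.0000e-02 -1.6547e+02] F [-1.2  0.  -0.2] M [ 0.02  0.03 -0.01] w 0.0873 t 0.1
shift [-0.2986  0.1532 -0.016 ] rot [ 8.000e-02  2.000e-02 -4.047e+01]
at [ 0.1694 -0.6532  0.4038] [ 1.7992e+02 -1.0000e-02 -1.6547e+02] F [-1.2  0.  -0.2] M [ 0.02  0.03 -0.01] w 0.0873 t 0.1
shift [-0.4072  0.373  -0.0157] rot [ 8.000e-02  4.000e-02 -6.547e+01]
```

```bash
python3 -m pendant '[[[-0.3,0.15,-0.016,0,0,-40,1],[-0.3,0.15,-0.016,0,0,-40,1],[-0.3,0.15,-0.016,0,0,-40,1],[-0.3,0.15,-0.016,0,0,-40,1],[-0.3,0.15,-0.016,0,0,-40,1]]]'
python3 -c "
from plant import r
from h import *
go(r,[.47,-.19,.42],-95)"
```

```text
time_s: 0.6
tcp_pos: [0.3587, -0.4876, 0.4164]
eef_rot: [180.0, 0.0, -125.1]
contact_force: [1.6, -0.7, 1.2]
gripper_width: 0.0878
gripper_force: 0.0
at [ 0.3587 -0.4876  0.4164] [ 1.7998e+02  1.0000e-02 -1.2514e+02] F [ 1.6 -0.7  1.2] M [-0.09 -0.03 -0.02] w 0.0878 t 0.6
shift [-0.3074  0.0803 -0.0035] rot [ 2.000e-02  1.000e-02 -3.014e+01]
```

```bash
python3 -m pendant '[[[-0.3,0.08,-0.004,0,0,-30,1],[-0.3,0.08,-0.004,0,0,-30,1],[-0.3,0.08,-0.004,0,0,-30,1],[-0.3,0.08,-0.004,0,0,-30,1],[-0.3,0.08,-0.004,0,0,-30,1]]]'
python3 - <<'E'
from plant import r
from h import *
P=r.camera_params("wrist");cv2.imwrite("pics/w1.png",r.capture("wrist")[:,:,::-1])
np.save("w1.npy",P,allow_pickle=True);print(P)
go(r,[.538,.202,.40],-72)
E
```

```text
time_s: 1.1
tcp_pos: [0.4454, -0.2531, 0.4197]
eef_rot: [180.0, 0.0, -95.3]
contact_force: [1.3, -0.0, 0.2]
gripper_width: 0.0874
gripper_force: 0.0
{'fx': 361.47720509145114, 'fy': 361.47720509145114, 'cx': 313.54115442946744, 'cy': 242.76902808856707, 'R': array([[-9.95674045e-01,  9.29139241e-02, -4.45319561e-04],
       [ 8.96246616e-02,  9.61668098e-01,  2.59156108e-01],
       [ 2.45074606e-02,  2.57995099e-01, -9.65835345e-01]]), 't': array([0.46774722, 0.16802958, 0.45916387])}
at [ 0.4474 -0.2483  0.42  ] [-1.7991e+02  9.0000e-02 -9.5260e+01] F [ 0.1  3.6 -0.8] M [0.71 0.13 0.  ] w 0.0875 t 1.15
shift [-0.4567 -0.0489  0.0207] rot [ -0.1    0.07 -23.26]
```

View pics/w1.png

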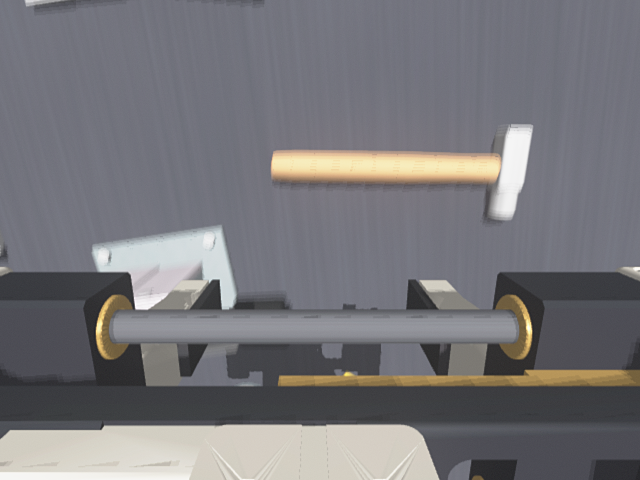

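The wrist camera sits on the tool's +x side, and it shows the hammer and a corner of the valve base, with the gripper covering the lower half of the frame. To look at the cap I'll stop with the tool past it on the -x side.

```bash
python3 -m pendant '[[[-0.25,-0.02,0,0,0,-23,1],[-0.25,-0.02,0,0,0,-23,1],[-0.25,-0.02,0,0,0,-23,1],[-0.25,-0.02,0,0,0,-23,1],[-0.25,-0.02,0,0,0,-23,1]]]'
python3 -c "
from plant import r
from h import *
go(r,[.50,.31,.42],-72)"
```

```text
time_s: 1.65
tcp_pos: [0.4885, -0.007, 0.4199]
eef_rot: [-180.0, 0.0, -72.4]
contact_force: [1.2, -0.5, 0.1]
gripper_width: 0.0878
gripper_force: 0.0
at [ 0.4885 -0.007   0.4199] [-1.7999e+02  1.0000e-02 -7.2450e+01] F [ 1.2 -0.5  0.1] M [-0.06 -0.08 -0.05] w 0.0878 t 1.65
shift [-2.988e-01 -1.066e-01 -1.000e-04] rot [-0.01  0.01 -0.45]
```

```bash
python3 -m pendant '[[[-0.16,-0.05,0,0,0,0,1],[-0.2,-0.07,0,0,0,0,1],[-0.29,-0.1,0,0,0,0,1],[-0.29,-0.1,0,0,0,0,1],[-0.29,-0.1,0,0,0,0,1]]]' && python3 -m pendant '[[[-0.04,-0.01,0,0,0,0,1],[-0.04,-0.01,0,0,0,0,1],[-0.04,-0.01,0,0,0,0,1],[-0.04,-0.01,0,0,0,0,1]]]'
python3 - <<'E'
from plant import r
from h import *
P=r.camera_params("wrist");cv2.imwrite("pics/w2.png",r.capture("wrist")[:,:,::-1])
np.save("w2.npy",P,allow_pickle=True)
go(r,[.538,.202,.34],-72)
E
```

```text
time_s: 2.15
tcp_pos: [0.4946, 0.243, 0.4198]
eef_rot: [180.0, 0.0, -72.4]
contact_force: [1.3, -0.4, 0.7]
gripper_width: 0.0877
gripper_force: 0.0
time_s: 2.55
tcp_pos: [0.4925, 0.2815, 0.4195]
eef_rot: [180.0, -0.0, -72.5]
contact_force: [-0.4, -0.0, 0.7]
gripper_width: 0.0875
gripper_force: 0.0
at [0.4926 0.2812 0.4197] [ 1.7998e+02 -1.0000e-02 -7.2510e+01] F [-0.1 -0.3  0.1] M [-0.    0.12 -0.03] w 0.0876 t 2.6
shift [ 0.0892 -0.0195  0.0798] rot [ 0.02 -0.01 -0.51]
```

View pics/w2.png

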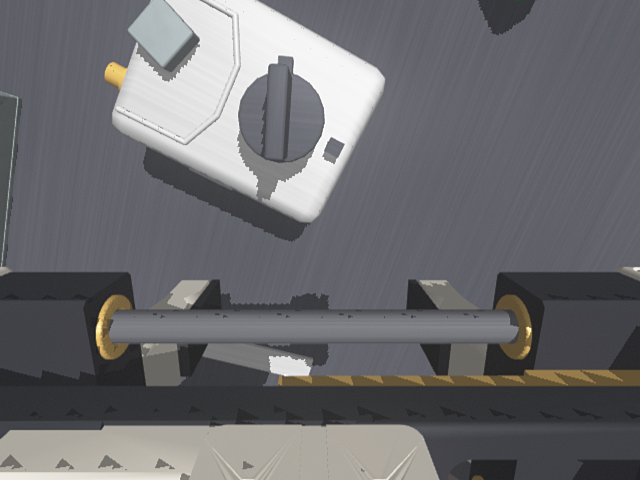

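The wrist view shows the bar from about (280,66) to (277,158), with the lug at (286,60) on its far end. The block is at (334,149).

Run:
```python
from plant import r
from h import *
P=np.load("w2.npy",allow_pickle=True).item();T=r.camera_params("top")
a=plane(P,281,66,.176);b=plane(P,277.5,158,.176);print(a,b,(a+b)/2,np.degrees(np.arctan2(*(a-b)[1::-1])),np.linalg.norm(a-b))
print("disc",plane(P,281.5,117,.14), "block",plane(P,334,147,.112))
print("tri bar",tri((P,279,111),(T,224.1,235.8)))
c=(a+b)/2
for z in(.36,.323):go(r,[c[0],c[1],z],-72)
```

```text
[0.5446066  0.17775525 0.176     ] [0.53246362 0.22721763 0.176     ] [0.53853511 0.20248644 0.176     ] -76.20672009385736 0.050931125111306264
disc [0.54035641 0.20236435 0.14      ] block [0.49854423 0.20996213 0.112     ]
tri bar (array([0.53815795, 0.20150377, 0.17748744]), [np.float64(0.0007106356206293065), np.float64(0.0007106356206292558)])
at [0.4926 0.2812 0.4197] [ 1.7998e+02 -1.0000e-02 -7.2510e+01] F [-0.1 -0.3  0.1] M [-0.    0.12 -0.03] w 0.0876 t 2.6
shift [ 0.0889 -0.0202  0.0598] rot [ 0.02 -0.01 -0.51]
at [0.4926 0.2812 0.4197] [ 1.7998e+02 -1.0000e-02 -7.2510e+01] F [-0.1 -0.3  0.1] M [-0.    0.12 -0.03] w 0.0876 t 2.6
shift [ 0.0889 -0.0202  0.0968] rot [ 0.02 -0.01 -0.51]
```

```bash
python3 -m pendant '[[[0.045,-0.01,0.03,0,0,1.5,1],[0.089,-0.02,0.058,0,0,1.5,1],[0.089,-0.02,0.058,0,0,1.5,1],[0.089,-0.02,0.058,0,0,1.5,1],[0.089,-0.02,0.058,0,0,1.5,1]]]'
python3 -c "
from plant import r
from h import *
go(r,[.5385,.202,.323],-74)"
```

```text
time_s: 3.1
tcp_pos: [0.5387, 0.2029, 0.3627]
eef_rot: [-179.9, 0.0, -74.0]
contact_force: [-0.5, 0.2, 1.1]
gripper_width: 0.0876
gripper_force: 0.0
at [0.5387 0.2029 0.3627] [-1.7993e+02  2.0000e-02 -7.4030e+01] F [-0.5  0.2  1.1] M [ 0.03  0.15 -0.03] w 0.0876 t 3.1
shift [0.0008 0.0005 0.0397] rot [-0.07  0.02 -0.03]
```

```bash
python3 -m pendant '[[[0.001,0,0.02,0,0,0,1],[0.001,0,0.039,0,0,0,1],[0.001,0,0.039,0,0,0,1],[0.001,0,0.039,0,0,0,0],[0.001,0,0.039,0,0,0,-0.5]]]' 10 && python3 -m pendant '[[[0,0,0,0,0,0,-1],[0,0,0,0,0,0,-1],[0,0,0,0,0,0,-1],[0,0,0,0,0,0,-1],[0,0,0,0,0,0,-1]]]' 10;python3 -c "
from plant import r
from h import *
go(r,[.5385,.202,.323],-74)"
```

```text
time_s: 3.6
tcp_pos: [0.539, 0.2031, 0.3245]
eef_rot: [-179.9, 0.0, -73.9]
contact_force: [0.1, -0.2, 0.4]
gripper_width: 0.0766
gripper_force: 0.0
time_s: 4.1
tcp_pos: [0.5388, 0.2023, 0.3228]
eef_rot: [-180.0, 0.0, -74.0]
contact_force: [0.5, -0.9, 1.1]
gripper_width: 0.0376
gripper_force: 0.0
at [0.5388 0.2023 0.3228] [-180.      0.    -73.97] F [ 0.5 -0.9  1.1] M [-0.    0.11  0.02] w 0.0376 t 4.1
shift [ 0.0002  0.0003 -0.0002] rot [-0.    0.    0.03]
```

```bash
python3 -m pendant '[[[0,0,0,0,0,0,-1],[0,0,0,0,0,0,-1],[0,0,0,0,0,0,-1],[0,0,0,0,0,0,-1],[0,0,0,0,0,0,-1]]]' 30;python3 -c "
from plant import r
from h import *
go(r,[.5385,.202,.323],-74)"
```

```text
time_s: 4.6
tcp_pos: [0.5399, 0.2029, 0.3229]
eef_rot: [-179.8, 0.0, -74.0]
contact_force: [7.5, 1.0, -5.0]
gripper_width: 0.0116
gripper_force: 29.9
at [0.5399 0.2029 0.3229] [-1.7982e+02  2.0000e-02 -7.3950e+01] F [ 7.5  1.  -5. ] M [ 0.27 -2.37 -0.14] w 0.0116 t 4.6
shift [ 0.0004  0.0016 -0.0001] rot [-0.18  0.02  0.05]
```

```bash
python3 -m pendant '[[[0,-0.0015,0,0,0,7,-1],[0,-0.0015,0,0,0,14,-1],[0,-0.0015,0,0,0,21,-1],[0,-0.0015,0,0,0,28,-1],[0,-0.0015,0,0,0,35,-1]]]' 30;python3 -c "
from plant import r
from h import *
go(r,[.5395,.202,.323],-109)"
```

```text
time_s: 5.1
tcp_pos: [0.54, 0.2031, 0.3229]
eef_rot: [180.0, 0.0, -109.2]
contact_force: [-2.1, 1.8, 2.6]
gripper_width: 0.0118
gripper_force: 30.0
at [0.54   0.2031 0.3229] [ 1.7997e+02  2.0000e-02 -1.0923e+02] F [-2.1  1.8  2.6] M [0.79 1.11 0.13] w 0.0118 t 5.1
shift [ 0.0012  0.0001 -0.0001] rot [ 0.03  0.02 -0.23]
```

```bash
python3 -m pendant '[[[0,0,0,0,0,7,-1],[0,0,0,0,0,14,-1],[0,0,0,0,0,21,-1],[0,0,0,0,0,28,-1],[0,0,0,0,0,35,-1]]]' && python3 -m pendant '[[[0,0,0,0,0,6,-1],[0,0,0,0,0,12,-1],[0,0,0,0,0,18,-1],[0,0,0,0,0,24,-1],[0,0,0,0,0,30,-1]]]';python3 -c "
from plant import r
from h import *
go(r,[.5395,.202,.323],-189.5)"
```

```text
time_s: 5.6
tcp_pos: [0.5396, 0.2033, 0.3229]
eef_rot: [179.9, -0.0, -144.2]
contact_force: [-6.1, 3.2, 1.8]
gripper_width: 0.012
gripper_force: 30.0
time_s: 6.1
tcp_pos: [0.5395, 0.2037, 0.3229]
eef_rot: [179.9, -0.0, -174.2]
contact_force: [-6.9, 5.1, 3.5]
gripper_width: 0.0114
gripper_force: 30.0
at [0.5395 0.2037 0.3229] [ 1.7990e+02 -4.0000e-02 -1.7418e+02] F [-6.9  5.1  3.5] M [2.31 2.38 0.18] w 0.0114 t 6.1
shift [ 0.0002 -0.0017 -0.0001] rot [ 0.09 -0.06 15.32]
```

```bash
python3 -m pendant '[[[0.001,0.0005,0,0,0,4,-1],[0.001,0.0005,0,0,0,8,-1],[0.001,0.0005,0,0,0,11,-1],[0.001,0.0005,0,0,0,13,-1],[0.001,0.0005,0,0,0,13,-1]]]';python3 -c "
from plant import r
from h import *
go(r,[.5395,.202,.323],-189.5)"
python3 -m pendant '[[[0,0,0,0,0,1,-1],[0,0,0,0,0,2,-1],[0,0,0,0,0,3,-1],[0,0,0,0,0,4,-1],[0,0,0,0,0,4,-1]]]';python3 -c "
from plant import r
from h import *
go(r,[.5395,.202,.323],-189.5)"
```

```text
time_s: 6.6
tcp_pos: [0.5391, 0.204, 0.3229]
eef_rot: [179.9, 0.0, 173.0]
contact_force: [-1.0, 5.1, -0.3]
gripper_width: 0.0117
gripper_force: 29.9
at [0.5391 0.204  0.3229] [1.7991e+02 2.0000e-02 1.7303e+02] F [-1.   5.1 -0.3] M [ 1.96  0.58 -0.16] w 0.0117 t 6.6
shift [-0.0006 -0.0019 -0.0001] rot [0.09 0.02 2.53]
time_s: 7.1
tcp_pos: [0.5391, 0.204, 0.3229]
eef_rot: [179.9, 0.0, 169.2]
contact_force: [-2.3, 6.3, -0.3]
gripper_width: 0.012
gripper_force: 30.6
at [0.5391 0.204  0.3229] [1.7992e+02 2.0000e-02 1.6916e+02] F [-2.3  6.3 -0.3] M [1.94 0.72 0.74] w 0.012 t 7.1
shift [-0.0008 -0.0019 -0.0001] rot [ 0.08  0.02 -1.34]
```

```bash
python3 -m pendant '[[[0,0,0,0,0,1,-1],[0,0,0,0,0,2,-1],[0,0,0,0,0,3,-1],[0,0,0,0,0,3,-1]]]' 40;python3 -c "
from plant import r
from h import *
go(r,[.5395,.202,.323],-189.5)"
```

```text
time_s: 7.5
tcp_pos: [0.539, 0.2041, 0.3229]
eef_rot: [179.9, 0.0, 166.2]
contact_force: [-3.7, 6.0, 0.6]
gripper_width: 0.0126
gripper_force: 42.3
at [0.539  0.2041 0.3229] [179.93   0.   166.2 ] F [-3.7  6.   0.6] M [2.01 1.11 1.06] w 0.0126 t 7.5
shift [-0.001  -0.0019 -0.0001] rot [ 0.07  0.01 -4.3 ]
```

The moment climbs to about 1 Nm while the grip slips on the bar, so the cap is at its hard stop. Release and lift.

```bash
python3 -m pendant '[[[0,0,0,0,0,0,0],[0,0,0,0,0,0,0],[0,0,0,0,0,0,0.2],[0,0,0,0,0,0,0.2],[0,0,0,0,0,0,0.2]]]' 20 && python3 -m pendant '[[[0,0,-0.03,0,0,0,0.2],[0,0,-0.06,0,0,0,0.2],[0,0,-0.09,0,0,0,-1],[0,0,-0.1,0,0,0,-1],[0,0,-0.1,0,0,0,-1]]]'
python3 - <<'E'
from plant import r
from h import *
print(r.get_state()["joints"].round(1))
go(r,[.60,.20,.43],180)
E
```

```text
time_s: 8.0
tcp_pos: [0.5392, 0.2029, 0.3228]
eef_rot: [-180.0, -0.0, 166.0]
contact_force: [-0.0, 0.1, -0.2]
gripper_width: 0.0467
gripper_force: 0.0
time_s: 8.5
tcp_pos: [0.5394, 0.2032, 0.4245]
eef_rot: [179.9, 0.1, 166.0]
contact_force: [0.5, -0.4, -0.8]
gripper_width: 0.0341
gripper_force: 0.0
[  40.1   10.5  -10.4    0.   -68.8 -144. ]
at [0.5394 0.2032 0.4245] [1.7985e+02 1.2000e-01 1.6604e+02] F [ 0.5 -0.4 -0.8] M [-0.02  0.01 -0.05] w 0.0341 t 8.5
shift [-0.0596  0.0116 -0.0054] rot [  0.13   0.14 -13.96]
```

```bash
python3 -c "
from plant import r
from h import *
go(r,[.595,-.19,.425],180)"
python3 -m pendant '[[[-0.06,-0.19,0,0,0,-14,-1],[-0.06,-0.19,0,0,0,-14,-1],[-0.06,-0.19,0,0,0,-14,-1],[-0.06,-0.19,0,0,0,-14,-1],[-0.06,-0.19,0,0,0,-14,-1]]]'
python3 -c "
from plant import r
from h import *
go(r,[.595,-.19,.425],180)"
```

```text
at [0.5394 0.2032 0.4245] [1.7985e+02 1.2000e-01 1.6604e+02] F [ 0.5 -0.4 -0.8] M [-0.02  0.01 -0.05] w 0.0341 t 8.5
shift [-0.1489 -0.3681 -0.0011] rot [  0.13   0.14 -13.96]
time_s: 9.0
tcp_pos: [0.5509, -0.0003, 0.4211]
eef_rot: [-179.9, -0.2, 179.8]
contact_force: [0.0, 0.9, -0.4]
gripper_width: 0.0008
gripper_force: 0.0
at [ 5.509e-01 -3.000e-04  4.211e-01] [-1.7994e+02 -1.6000e-01  1.7977e+02] F [ 0.   0.9 -0.4] M [ 0.05 -0.04  0.06] w 0.0008 t 9.0
shift [-0.0449 -0.1895 -0.0038] rot [-0.06 -0.16 -0.23]
```

```bash
python3 -m pendant '[[[-0.045,-0.19,-0.004,0,0,0,-1],[-0.045,-0.19,-0.004,0,0,0,-1],[-0.045,-0.19,-0.004,0,0,0,-1],[-0.045,-0.19,-0.004,0,0,0,-1],[-0.045,-0.19,-0.004,0,0,0,-1]]]' && python3 -m pendant '[[[0,0,0,0,0,0,-1],[0,0,0,0,0,0,-1]]]'
python3 - <<'E'
from plant import r
from h import *
P=r.camera_params("wrist");w=r.capture("wrist")[:,:,::-1]
np.save("w3.npy",P,allow_pickle=True)
t=r.capture("top")[:,:,::-1]
cv2.imwrite("pics/w3f.png",w)
o=np.hstack([cv2.resize(w[:330],(500,258),interpolation=cv2.INTER_AREA),cv2.resize(t[195:270,190:265],(258,258),interpolation=cv2.INTER_CUBIC)])
cv2.imwrite("pics/w3.png",o)
go(r,[.49,-.193,.34],180)
E
```

```text
time_s: 9.5
tcp_pos: [0.5971, -0.1898, 0.4242]
eef_rot: [-180.0, -0.2, 179.8]
contact_force: [-0.4, 0.1, 0.2]
gripper_width: 0.0006
gripper_force: 0.0
time_s: 9.7
tcp_pos: [0.5965, -0.185, 0.4257]
eef_rot: [180.0, -0.1, -179.9]
contact_force: [-0.5, -0.4, 0.1]
gripper_width: 0.0005
gripper_force: 0.0
at [ 0.5966 -0.1844  0.4265] [ 1.7999e+02 -2.0000e-02 -1.7988e+02] F [0.1 0.3 0.7] M [-0.  0. -0.] w 0.0003 t 9.8
shift [ 0.1066 -0.0084  0.0865] rot [ 0.01 -0.02  0.12]
```

View pics/w3.png

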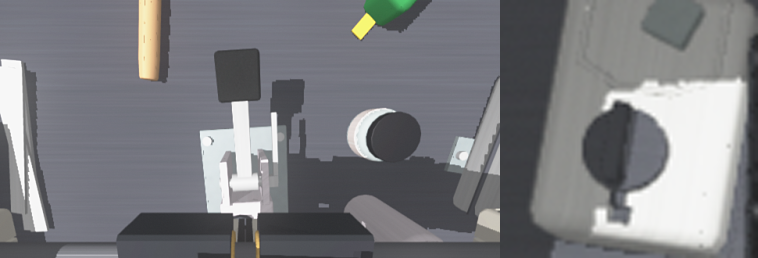

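The cap's lug now stands over the block, so the cap is tight. In the wrist view the pad spans about (215–260, 48–103) of the composite. Refining it:

Run:
```python
from plant import r
from h import *
P=np.load("w3.npy",allow_pickle=True).item();T=r.camera_params("top")
w=cv2.imread("pics/w3f.png");m=cv2.inRange(w,(0,0,0),(50,50,50))[40:150,255:345]
cn=max(cv2.findContours(m,0,2)[0],key=cv2.contourArea)+np.array([255,40])
re=cv2.minAreaRect(cn);print(re)
q=np.array([plane(P,u,v,.133) for u,v in cv2.boxPoints(re)]);print(q.round(4));print(q.mean(0),"cam",-P["R"].T@P["t"])
print("tri",tri((P,*re[0]),(T,390.0,254.0)))
a,b=plane(P,306,132,.12),plane(P,312,232,.1);print("lever",a,b,np.degrees(np.arctan2(*(b-a)[1::-1])))
go(r,[.489,-.192,.335],180)
```

```text
Traceback (most recent call last):
ValueError: max() iterable argument is empty
```

Run:
```python
from plant import r
from h import *
P=np.load("w3.npy",allow_pickle=True).item();T=r.camera_params("top")
w=cv2.imread("pics/w3f.png");print(w[95,305],w[110,305],w[40,305])
g=w.max(2)[50:150,255:345];m=(g<(int(w[95,305].max())+14)).astype(np.uint8)
cn=max(cv2.findContours(m,0,2)[0],key=cv2.contourArea)+np.array([255,50])
re=cv2.minAreaRect(cn);print(re)
q=np.array([plane(P,u,v,.133) for u,v in cv2.boxPoints(re)]);print(q.round(4));print(q.mean(0),"cam",-P["R"].T@P["t"])
print("tri",tri((P,*re[0]),(T,390.0,254.0)))
a,b=plane(P,306,132,.12),plane(P,312,232,.1);print("lever",a,b,np.degrees(np.arctan2(*(b-a)[1::-1])))
go(r,[.489,-.192,.335],180)
```

```text
[72 70 70] [74 72 72] [128 118 118]
((304.3119201660156, 96.334716796875), (66.37812042236328, 57.622135162353516), 86.3086166381836)
[[ 0.4731 -0.2139  0.133 ]
 [ 0.4708 -0.1741  0.133 ]
 [ 0.5143 -0.1705  0.133 ]
 [ 0.5169 -0.212   0.133 ]]
[ 0.49378561 -0.19263066  0.133     ] cam [ 0.52718247 -0.18601316  0.40621296]
tri (array([ 0.49240305, -0.19209945,  0.12275703]), [np.float64(0.0008657766323436053), np.float64(0.0008657766323436733)])
lever [ 0.51692092 -0.19182567  0.12      ] [ 0.59943651 -0.1874192   0.1       ] 3.0567846042844535
at [ 0.5966 -0.1844  0.4265] [ 1.7999e+02 -2.0000e-02 -1.7988e+02] F [0.1 0.3 0.7] M [-0.  0. -0.] w 0.0003 t 9.8
shift [ 0.1076 -0.0073  0.0915] rot [ 0.01 -0.02  0.12]
```

```bash
python3 -m pendant '[[[0.05,-0.004,0,0,0,-3,-1],[0.1,-0.007,0.02,0,0,-3,-1],[0.106,-0.007,0.06,0,0,-3,-1],[0.106,-0.007,0.085,0,0,-3,-1],[0.106,-0.007,0.085,0,0,-3,-1]]]' 20 && python3 -m pendant '[[[0,0,0,0,0,0,-1],[0,0,0,0,0,0,-1]]]'
python3 -c "
from plant import r
from h import *
go(r,[.4905,-.192,.315],-177)"
```

```text
time_s: 10.3
tcp_pos: [0.489, -0.1916, 0.3394]
eef_rot: [179.9, -0.3, -176.9]
contact_force: [-0.1, 0.5, 0.1]
gripper_width: 0.001
gripper_force: 0.0
time_s: 10.5
tcp_pos: [0.4918, -0.1923, 0.3435]
eef_rot: [-180.0, 0.1, -176.9]
contact_force: [0.7, 0.4, 0.3]
gripper_width: 0.0005
gripper_force: 0.0
at [ 0.4918 -0.1923  0.3435] [-1.7996e+02  1.4000e-01 -1.7688e+02] F [0.7 0.4 0.3] M [-0.05 -0.02  0.  ] w 0.0005 t 10.5
shift [0.0013 0.0004 0.0285] rot [-0.04  0.14  0.12]
```

Descend to contact in small steps.

```bash
python3 -m pendant '[[[0.001,0,0.01,0,0,0,-1],[0.001,0,0.02,0,0,0,-1],[0.001,0,0.026,0,0,0,-1],[0.001,0,0.026,0,0,0,-1],[0.001,0,0.026,0,0,0,-1]]]'
python3 -m pendant '[[[0,0,0.002,0,0,0,-1],[0,0,0.004,0,0,0,-1],[0,0,0.004,0,0,0,-1]]]'
python3 -m pendant '[[[0,0,0.002,0,0,0,-1],[0,0,0.004,0,0,0,-1],[0,0,0.004,0,0,0,-1]]]'
```

```text
time_s: 11.0
tcp_pos: [0.4897, -0.1928, 0.3158]
eef_rot: [-180.0, -0.0, -177.0]
contact_force: [-1.2, 1.4, 3.0]
gripper_width: 0.0007
gripper_force: 1.0
time_s: 11.3
tcp_pos: [0.4896, -0.1929, 0.3118]
eef_rot: [-180.0, -0.0, -177.0]
contact_force: [-1.7, 0.3, 3.1]
gripper_width: 0.0007
gripper_force: 1.6
time_s: 11.6
tcp_pos: [0.4895, -0.1929, 0.3076]
eef_rot: [-180.0, -0.0, -177.0]
contact_force: [-2.2, -1.1, 3.0]
gripper_width: 0.0003
gripper_force: 1.9
```

```bash
python3 -m pendant '[[[0,0,0.003,0,0,0,-1],[0,0,0.006,0,0,0,-1],[0,0,0.009,0,0,0,-1],[0,0,0.012,0,0,0,-1],[0,0,0.012,0,0,0,-1]]]'
python3 -m pendant '[[[0,0,0.002,0,0,0,-1],[0,0,0.004,0,0,0,-1],[0,0,0.006,0,0,0,-1],[0,0,0.008,0,0,0,-1],[0,0,0.008,0,0,0,-1]]]'
```

```text
time_s: 12.1
tcp_pos: [0.4892, -0.1929, 0.2955]
eef_rot: [180.0, -0.1, -177.0]
contact_force: [-3.4, -1.1, 6.5]
gripper_width: -0.0002
gripper_force: 2.8
time_s: 12.6
tcp_pos: [0.4889, -0.1929, 0.2875]
eef_rot: [180.0, -0.1, -177.0]
contact_force: [-5.7, 0.5, 7.9]
gripper_width: 0.0007
gripper_force: 3.5
```

```bash
python3 -m pendant '[[[0,0,0.001,0,0,0,-1],[0,0,0.0015,0,0,0,-1],[0,0,0.0015,0,0,0,-1],[0,0,0.0015,0,0,0,-1]]]'
python3 - <<'E'
from plant import r
from h import *
s=r.capture("side")[:,:,::-1];cv2.imwrite("pics/s2f.png",s)
cv2.imwrite("pics/s2.png",cv2.resize(s[155:230,255:355],(800,600),interpolation=cv2.INTER_CUBIC))
go(r,[.489,-.192,.285],-177)
E
```

```text
time_s: 13.0
tcp_pos: [0.4889, -0.1929, 0.2862]
eef_rot: [180.0, -0.1, -177.0]
contact_force: [-6.8, -0.6, 7.0]
gripper_width: 0.0004
gripper_force: 3.7
at [ 0.4889 -0.1929  0.2862] [ 1.8000e+02 -1.3000e-01 -1.7697e+02] F [-4.7 -0.6  7.7] M [-0.31  2.17 -0.03] w 0.0007 t 13.05
shift [-0.0002  0.0009  0.0012] rot [ 0.   -0.13  0.03]
```

View pics/s2.png

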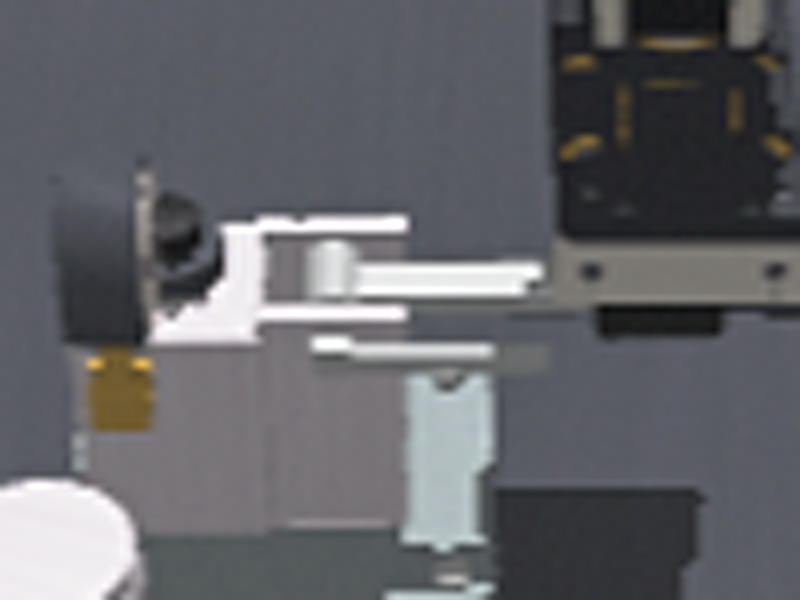

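The side view shows the lever, top edge about (360,262)–(540,262), nearly parallel to the index bar, (355,343)–(492,346). It is a touch above level, so I'll go down the last millimetre and check the slopes numerically.

```bash
python3 -m pendant '[[[0,0,0.0006,0,0,0,-1],[0,0,0.0012,0,0,0,-1],[0,0,0.0012,0,0,0,-1],[0,0,0.0012,0,0,0,-1]]]'
python3 - <<'E'
from plant import r
from h import *
S=r.camera_params("side");ims=[r.capture("side") for _ in range(3)]
g=np.mean([i.max(2) for i in ims],0)
def line(c0,c1,r0,r1):
    u=np.arange(c0,c1);v=np.arange(r0,r1);W=g[r0:r1,c0:c1];W=np.clip(W-np.percentile(W,35,axis=0)-15,0,None)
    y=(W*v[:,None]).sum(0)/W.sum(0);return np.polyfit(u,y,1),y.round(1)
L=line(301,319,184,194);I=line(300,316,195,202);print("lever",L,"\nindex",I)
y=np.radians(3);d=np.array([-np.cos(y),-np.sin(y),0]);p=np.array([.5986,-.187,.1])
def px(X):
    c=S["R"]@X+S["t"];return np.array([S["fx"]*c[0]/c[2]+S["cx"],S["fy"]*c[1]/c[2]+S["cy"]])
n=np.array([-np.sin(y),np.cos(y),0])*.034
for nm,o in(("lev",0),("idx",n)):
  for a in(.06,.03,0,-.03):
    A,B=[px(p+o+s*(d*np.cos(a)+np.array([0,0,np.sin(a)]))) for s in(.035,.08)];print(nm,a,A.round(1),((B-A)[1]/(B-A)[0]).round(3))
go(r,[.489,-.192,.285],-177)
E
```

```text
time_s: 13.45
tcp_pos: [0.4888, -0.1929, 0.2851]
eef_rot: [180.0, -0.1, -177.0]
contact_force: [-6.0, 0.1, 8.2]
gripper_width: 0.0006
gripper_force: 4.0
lever (array([-4.04523297e-02,  2.02218235e+02]), array([190.2, 190.2, 190.2, 190.2, 189.9, 189.5, 189.5, 189.5, 189.5,
       189.5, 189.5, 189.5, 189.5, 189.5, 189.5, 189.5, 189.5, 189.5])) 
index (array([2.20235359e-02, 1.91711079e+02]), array([198.3, 198.3, 198.3, 198.3, 198.3, 198.3, 198.4, 198.6, 198.6,
       198.7, 198.8, 198.8, 198.4, 198.4, 198.6, 198.5]))
lev 0.06 [308.6 189.5] -0.045
lev 0.03 [308.6 189.8] -0.023
lev 0 [308.6 190. ] -0.001
lev -0.03 [308.6 190.3] 0.021
idx 0.06 [308.6 198.2] -0.045
idx 0.03 [308.6 198.5] -0.023
idx 0 [308.6 198.8] -0.001
idx -0.03 [308.6 199.1] 0.02
at [ 0.4888 -0.1929  0.2851] [ 1.8000e+02 -1.3000e-01 -1.7697e+02] F [-5.2 -1.6  7.6] M [-0.2   2.19 -0.06] w 0.0005 t 13.6
shift [-0.0002  0.0009  0.0001] rot [ 0.   -0.13  0.03]
```

The lever's slope in the image is about 0, as predicted for level. The tip height is 0.107 m and the force about 8 N, both as expected, so I'm handing in.

```bash
python3 -m pendant '[[[0,0,0,0,0,0,-1],[0,0,0,0,0,0,-1],[0,0,0,0,0,0,-1]]]'; python3 -c "
from plant import r
print(r.close_job())"
```

```text
time_s: 13.9
tcp_pos: [0.4888, -0.1929, 0.2851]
eef_rot: [180.0, -0.1, -177.0]
contact_force: [-6.1, -0.2, 8.1]
gripper_width: 0.0007
gripper_force: 4.0
the job is handed in; nothing more can be done
None
```

I turned the filler cap to its hard stop, then pressed the lever to level and held it there at about 8 N (to within about 2 mm at the pad), handing in at 13.9 s; the arm touched nothing else, and the hand-in gave no verdict.

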